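# Put the fallen jade figure back on its stand

### The arm

A 6-joint arm with a two-finger parallel gripper is mounted at the origin on the work surface. World frame = base frame: x ahead of the robot, y to its left, z up, the work surface at z = 0. Lengths are in m, angles in rad, forces in N, time in s.
With the tool pointing down it reaches from about 0.425 to 0.95 m from the base axis. Payload 3.5 kg.
Tool frame: the origin (TCP) lies at the very end of the fingers, on their centre line; the grasp point (between the pads) lies ctrl.grip_point_offset behind it (ctrl.grip_point_offset is the distance from the TCP to the grasp point, in m); z points along the fingers, y is the direction in which the jaws open and shut (so a half turn about z gives the same grasp; the last joint's range is limited). The gripper opens to 85 mm and grips with 20 to 120 N. Pads are 22 mm wide; open, the fingers measure 114 mm over their backs; the gripper's body (76 mm by 85 mm) begins 54 mm behind the grasp point. The pads swing forward as they close: fully open they stand 13 mm farther back than shut.
Start: joints at [-1.352, 0.286, 1.577, -0, 1.279, -0.15], TCP at [0.243, -0.63, 0.231] pointing down, gripper open.
Joint ranges: [-2.77, 2.77], [-0.9, 2.22], [0.21, 2.48], [-1.53, 4.67], [0.24, 2.81], [-2.84, 2.84]. Speed limits (rad/s): [2.79, 2.79, 3.14, 3.14, 3.14, 3.14].

### API

Orientations are given as a unit quaternion [x, y, z, w].
In Python, from plant import ctrl gives the robot as it stands.
- The arm moves only by the tool servo_tool, never from a script. Its argument "increments" is a list of rows, each a list of 5 numbers: the opening, from 0 (shut) to 1 (fully open), then the shift along the world's x, y, z in units of 40 mm (1.0 is 40 mm), then the turn about the world's z in units of 5 degrees (1.0 is 5 degrees). A call has exactly 10 rows; each row is the pose to reach, as a shift and turn from the pose measured when the call began; what a row does not reach only later rows make up. A row lasts 1/12 s, in which the tool goes at most 41.7 mm and 7.16 degrees, less where a joint would pass 70% of its speed; a pose out of reach is approached as far as the arm can. A call with a gripper value outside its range is refused whole. The fingers move at their own pace and stop on an object; "grip_force" is the grip in N (left out, the last holds). Time passes only in rows, so rows that repeat a pose let the fingers close, or fill a call up. It gives the time, the measured TCP pose, the force and the opening at its end, in the units of the state.
- ctrl.get_state(): the state, without advancing time (a new reading comes with each control period).
- ctrl.read_camera(name): name is "side" or "top"; returns a dict with "frame" (400x640x3 uint8, red, green, blue), "K" (3x3 intrinsics, pixels), "extrinsics" (4x4, takes a point from camera to world coordinates). Camera axes: x right, y down, z forward; pixel columns grow to the right and rows downward; lengths in m; the calibration is good to about 2 mm. A picture is of the moment at which its call begins. There is no depth.
- ctrl.sign_off(): hands the job in, once; it reports no verdict.
Trained networks look in a picture, given as the dict that the camera call returned (one of the last four; its "shot" number tells which), for a name from the list of things; names that differ only in an ending like _2 or _b are one class to them, and where a whole thing is asked for, a point or a joint stands for the part that bears it (a point fixed in the world has none). Each returns a list of dicts, best first, with "conf" (0 to 1); they miss things now and then, are a little off and sometimes report something else, mostly with a low value. They report only what shows in the picture. A call takes as long as a camera call. They do not tell look-alikes from the thing itself.
- ctrl.masks_of(picture, query): "region" (400x640 bool, what is visible of it) and "extent" ([left, top, right, bottom] in pixels, round what is visible of it).
- ctrl.landmark_of(picture, query): "centre" ([row, column] in pixels: a listed point, or the origin of a listed thing).
The state is a dict: "time": time; "qpos": joint angles; "dq": joint speeds; "joint_efforts": joint torques, N m; "eef_pos": TCP position; "tcp_rot": TCP orientation; "contact_force": force on the tool from outside, world axes, zero at the start; "wrist_torque": the same for the moment, N m; "opening": opening from 0.0 (shut) to 1.0 (fully open).
Only numpy, scipy, OpenCV 4.12 (cv2) and the standard library are available. Lean on these libraries where they do the work, as an engineer would, in place of code of your own. Each camera call takes 0.05 s, during which the arm holds its last target. There are 200 camera calls.

### The job

One of the pair of carved jade figures has toppled onto its back on the sloping carving rest. Pick it up and gently set it upright, released, in the middle of the empty turned wooden stand. Leave its companion, both stands and the other things on the bench where they are.

Things in the scene. Friction and masses are not known exactly. Their poses are not given: they have to be found in the camera images.
- figure: fallen figure, pale jade, 0.34 kg, 115 mm tall: foot slab 40 (x) x 42 (y) x 12 mm; robe with flat sides 36 mm apart (x -14 to 20, z 12 to 86 mm); sleeves out to x = -23 at z = 51 to 69; head radius 13.5 at x = 3, z = 97. Origin: centre of the foot's underside; z foot to head, -x the face, +x the flat back, y across the flat sides. Lies on its back on the rest, foot low
- rest: the sloping carving rest, fixed, brown wood: base 140 (x) x 60 (y) x 10 mm, above it a board 30 mm wide (narrower than the figure), sloping 0.35 rad (20 degrees) up towards its +x; the upper face is 22 mm above the bench at the low end (x = -62 mm), 66 mm at the high end (x = 58 mm); 10 mm cleat at the low end. Origin: centre of the base's underside
- stand_a: the empty stand, loose: turned dark wood, 60 mm tall, 0.5 kg, round foot of radius 42 mm, waist of radius 24 mm, flat round top of radius 33 mm. Origin: centre of the underside, z up
- stand_a_top (a point): centre of the flat top of the empty stand, 60 mm above the bench, z up
- stand_b: the taken stand, the same shape as the empty one; the companion stands on it. Origin: centre of the underside
- companion: the companion figure: same shape, size and jade as the fallen one, with a round topknot, upright on the taken stand (its top 177 mm above the bench). Origin: centre of the foot's underside
- bur_holder: aluminium cylinder of radius 34 mm, 73 mm tall with the steel burs standing in it. Origin: centre of the underside
- graver: steel hand graver lying on the bench, 10 mm thick, 137 mm long, along its x. Origin: on the bench near its middle
- rough_stone: rough jade stone 55 x 40 x 39 mm. Origin: centre of the underside
- jade_slab: small jade slab 50 x 34 x 10 mm lying on the bench. Origin: centre of the underside
- brush: dust brush lying on the bench, 150 mm long along its x. Origin: underside, near its middle
- wax_jar: small closed glass jar, radius 28 mm, 55 mm tall. Origin: centre of the underside
Mind the look-alikes: they are no part of the job. Leave any red look-alike of the rest alone. What is shaped like the figure but yellow is not meant.

How it is judged:
On the way:
1. the figure is lifted clear of the rest in the fingers (contact force between the fingers and figure above 1 N and contact force between figure and rest below 0.05 N and distance of figure from where it was at the start of the episode above 0.02 m), for 0.2 s.
At the end, for the whole second after the job is handed in: the figure stands by itself, foot flat on the top of the empty stand, at rest, upright within 0.08 rad (4.6 degrees), the centre of its foot within 12 mm of the centre of the stand's top; the stand itself still upright (horizontal distance between figure and stand_a_top below 0.012 m and angle between figure's own z axis and vertical below 0.08 rad and z of figure in the frame of stand_a_top between -0.004 and 0.004 m and angle between stand_a's own z axis and vertical below 0.05 rad and linear speed of figure below 0.02 m/s and angular speed of figure below 0.2 rad/s); the robot touches nothing.
It fails at once if the figure is dropped or driven hard onto the empty stand (more than 60 N) (contact force between figure and stand_a above 60 N).
It fails at once if the figure is let go in the air, its foot more than 8 mm above the level of the stand's top (contact force between figure and anything else below 0.01 N and contact force between the fingers and figure below 0.01 N and z of figure in the frame of stand_a_top above 0.008 m).
It fails at once if the companion or either stand is moved more than 20 mm (distance of any of companion, stand_a, stand_b from where it was at the start of the episode above 0.02 m).
It fails at once if another thing on the bench is moved more than 30 mm (distance of any of bur_holder, graver, rough_stone, jade_slab, brush, wax_jar from where it was at the start of the episode above 0.03 m).
It fails at once if the companion is tipped over (angle between companion's own z axis and vertical above 0.25 rad).
It also fails if it takes over 46 s, if anything falls off the work surface, if the arm or the gripper's body presses on something with over 40 N, if the wrist force passes 120 N, or if a joint passes its speed limit or range.

## Working session

There is one attempt and no reset: what is moved stays moved. The work goes in short steps, Python scripts to look and compute and a tool call to move; the robot and the scene stay as the last step left them, time stands still between calls to the robot, and variables do not carry over. Pictures are saved under pics/ and viewed, about 8 in all and at most 12, crops included, and the job is handed in when it is done.

Besides the shell and the picture viewer there is one more tool, called as name(argument=value, ...), one argument or row to a line, values as JSON. servo_tool: Moves the arm, as the interface text tells. Its arguments: {"type":"object","properties":{"increments":{"type":"array"},"grip_force":{"type":"number"}},"required":["increments"]}

```bash
mkdir -p pics; ls; cat > h.py <<'E'
import numpy as np, cv2
from plant import ctrl
def shot(n,save=None):
    p=ctrl.read_camera(n)
    if save: cv2.imwrite('pics/'+save+'.png',p['frame'][:,:,::-1])
    return p
def ray(p,r,c):
    d=np.linalg.inv(p['K'])@[c,r,1]; E=np.array(p['extrinsics']); return E[:3,3],E[:3,:3]@d
def at_z(p,r,c,z):
    o,d=ray(p,r,c); return o+d*(z-o[2])/d[2]
def tri(a,b):
    (o1,d1),(o2,d2)=a,b; A=np.stack([d1,-d2],1); t=np.linalg.lstsq(A,o2-o1,rcond=None)[0]
    x,y=o1+d1*t[0],o2+d2*t[1]; return (x+y)/2,np.linalg.norm(x-y)
def proj(p,X):
    E=np.array(p['extrinsics']); c=E[:3,:3].T@(np.asarray(X)-E[:3,3]); u=p['K']@c; return u[:2]/u[2]
E
python3 - <<'E'
from h import *
s=ctrl.get_state(); print(s['eef_pos'],s['tcp_rot'],s['opening'],ctrl.grip_point_offset)
P={n:shot(n,n+'0') for n in('top','side')}
for n in P: print(n,np.round(P[n]['K'],1).tolist(),np.round(P[n]['extrinsics'],3).tolist())
for q in['figure','rest','stand_a','stand_a_top','companion']:
  for n in P:
    print(q,n,'L',[(round(d['conf'],2),np.round(d['centre'],1).tolist()) for d in ctrl.landmark_of(P[n],q)][:4],'M',[(round(d['conf'],2),list(map(int,d['extent'])),int(d['region'].sum())) for d in ctrl.masks_of(P[n],q)][:4])
im=np.vstack([P['top']['frame'],P['side']['frame']])[:,:,::-1]
cv2.imwrite('pics/both.png',cv2.resize(im,(480,600),interpolation=cv2.INTER_AREA))
E
```

```text
pics
[ 0.24320759 -0.62895471  0.22990594] [ 9.83051010e-01  1.83328317e-01 -4.57584296e-05 -1.19923379e-03] 0.9969418655903484 0.0187
top [[393.1, 0.0, 318.1], [0.0, 393.1, 199.1], [0.0, 0.0, 1.0]] [[-0.019, -0.999, 0.048, 0.541], [-1.0, 0.019, -0.005, -0.015], [0.004, -0.048, -0.999, 0.894], [0.0, 0.0, 0.0, 1.0]]
side [[403.0, 0.0, 327.6], [0.0, 403.0, 197.9], [0.0, 0.0, 1.0]] [[0.983, -0.135, 0.125, 0.466], [-0.184, -0.688, 0.702, -0.647], [-0.009, -0.713, -0.701, 0.676], [0.0, 0.0, 0.0, 1.0]]
figure top L [(0.95, [201.5, 472.8]), (0.76, [229.5, 436.3])] M [(0.9, [420, 175, 449, 231], 1009), (0.57, [464, 199, 507, 248], 931)]
figure side L [(0.71, [360.9, 357.9])] M [(0.81, [313, 271, 379, 322], 1545), (0.68, [310, 344, 362, 398], 1554)]
rest top L [(0.87, [198.1, 421.3]), (0.74, [281.8, 412.5])] M [(0.82, [405, 162, 435, 230], 978), (0.71, [398, 249, 430, 315], 1850)]
rest side L [(0.97, [308.5, 253.6]), (0.81, [303.8, 353.3])] M [(0.62, [211, 278, 292, 326], 2636), (0.55, [316, 269, 394, 329], 1349), (0.28, [295, 250, 346, 263], 226)]
stand_a top L [(0.69, [253.7, 176.0]), (0.69, [191.1, 303.7])] M [(0.89, [153, 235, 197, 275], 1234)]
stand_a side L [(0.73, [136.3, 270.9]), (0.69, [200.9, 338.0])] M [(0.93, [318, 181, 352, 218], 847), (0.86, [253, 112, 285, 149], 761)]
stand_a_top top L [(0.73, [256.9, 165.2])] M [(0.83, [152, 236, 198, 274], 1252)]
stand_a_top side L [(0.61, [120.4, 266.9])] M [(0.9, [254, 116, 285, 150], 798), (0.16, [310, 157, 321, 175], 197)]
companion top L [(0.88, [189.4, 300.8])] M [(0.82, [287, 177, 310, 200], 480)]
companion side L [(0.65, [183.8, 339.0])] M [(0.96, [326, 138, 345, 191], 785)]
```

View pics/top0.png

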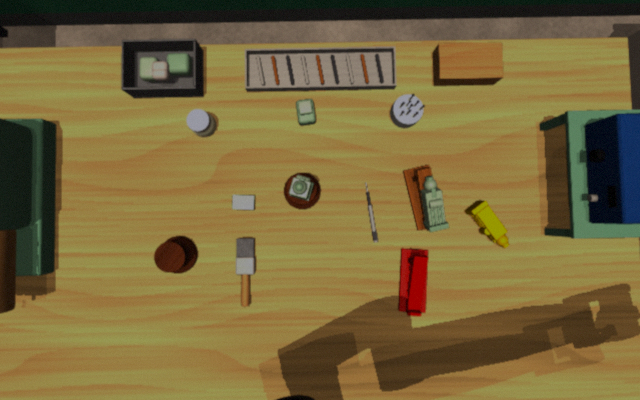

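View pics/side0.png

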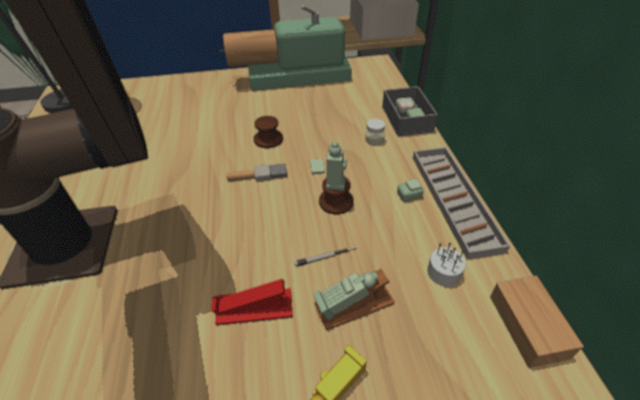

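Candidates for the figure, as top-view pixel (col, row):
- pale jade figure lying on the brown rest, (433, 203)
- yellow look-alike, (488, 223)
- companion with topknot on its stand, (301, 188)

There is also a red rest look-alike at (414, 282). I choose the pale jade one on the brown rest. The empty stand is at (175, 254). Next I fit its pose to the masks.

```bash
cat > fit.py <<'E'
from h import *
from scipy.optimize import minimize
from scipy.spatial.transform import Rotation as R
def box(x0,x1,y,z0,z1): return np.array([[a,b,c] for a in(x0,x1) for b in(-y,y) for c in(z0,z1)])/1000
g=np.random.default_rng(0).normal(size=(150,3)); g/=np.linalg.norm(g,axis=1)[:,None]
PARTS=[box(-20,20,21,0,12),box(-14,20,18,12,86),box(-23,0,18,51,69),g*.0135+[.003,0,.097]]
def rot(yaw,lean): # lean: angle of figure z above horizontal; z axis horizontally along yaw
    z=np.array([np.cos(yaw)*np.cos(lean),np.sin(yaw)*np.cos(lean),np.sin(lean)])
    x=np.array([np.cos(yaw)*np.sin(lean),np.sin(yaw)*np.sin(lean),-np.cos(lean)])
    return np.stack([x,np.cross(z,x),z],1)
def sil(p,Rm,t,S=4):
    m=np.zeros((400*S,640*S),np.uint8)
    for P in PARTS:
        u=np.array([proj(p,Rm@q+t) for q in P]); cv2.fillConvexPoly(m,cv2.convexHull(np.round(u*S+S/2).astype(np.int32)),1)
    return cv2.resize(m.astype(np.float32),(640,400),interpolation=cv2.INTER_AREA)
E
cat > m1.py <<'E'
from fit import *
P={n:shot(n) for n in('top','side')}
def near(l,c): return min(l,key=lambda d:np.hypot((d['extent'][0]+d['extent'][2])/2-c[0],(d['extent'][1]+d['extent'][3])/2-c[1]))
M={'top':near(ctrl.masks_of(P['top'],'figure'),(434,203))['region'].astype(float),'side':near(ctrl.masks_of(P['side'],'figure'),(346,297))['region'].astype(float)}
for n,(r,c) in{'top':(198.1,421.3),'side':(303.8,353.3)}.items(): print('rest',n,at_z(P[n],r,c,0))
a=tri(ray(P['top'],256.9,165.2),ray(P['side'],120.4,266.9)); print('stand top tri',a)
for n,(r,c),z in[('top',(256.9,165.2),.06),('side',(120.4,266.9),.06),('top',(253.7,176.0),0),('side',(136.3,270.9),0)]: print('stand',n,z,at_z(P[n],r,c,z))
def cost(v):
    Rm=rot(v[3],.35); return sum(1-np.minimum(s:=sil(P[n],Rm,v[:3]),M[n]).sum()/np.maximum(s,M[n]).sum() for n in P)
f=at_z(P['top'],229.5,436.3,.035)
best=None
for yaw in(.05,.2):
  r=minimize(cost,[*f,yaw],method='Nelder-Mead',options=dict(initial_simplex=np.array([[*f,yaw]]+[list(np.array([*f,yaw])+np.eye(4)[i]*[.01,.01,.01,.15][i]) for i in range(4)]),maxfev=160))
  if best is None or r.fun<best.fun: best=r
v=best.x; print('fig',v,best.fun); np.save('fig.npy',v)
Rm=rot(v[3],.35); print('grip pt z=76',Rm@[.003,0,.076]+v[:3])
ims=[]
for n,(c,r) in{'top':(440,205),'side':(350,300)}.items():
    im=P[n]['frame'][r-50:r+50,c-65:c+65,::-1].copy(); im=cv2.resize(im,None,fx=6,fy=6,interpolation=cv2.INTER_CUBIC)[:,:,:]
    s=cv2.resize(sil(P[n],Rm,v[:3])[r-50:r+50,c-65:c+65],None,fx=6,fy=6)
    k,_=cv2.findContours((s>.5).astype(np.uint8),cv2.RETR_EXTERNAL,cv2.CHAIN_APPROX_NONE); cv2.drawContours(im,k,-1,(255,0,255),1); ims.append(im)
cv2.imwrite('pics/fit.png',cv2.resize(np.vstack(ims),(390,600),interpolation=cv2.INTER_AREA))
E
python3 m1.py
```

```text
rest top [ 0.58127422 -0.25471018  0.        ]
rest side [ 0.58212272 -0.26023643  0.        ]
stand top tri (array([0.4670209 , 0.30769232, 0.05259722]), np.float64(0.0055305670160365646))
stand top 0.06 [0.46493002 0.30521222 0.06      ]
stand side 0.06 [0.46971248 0.29561504 0.06      ]
stand top 0 [0.46616765 0.30387983 0.        ]
stand side 0 [0.47492714 0.30494907 0.        ]
fig [ 0.51694896 -0.27343867  0.0375347   0.20133949] 0.21135406144212843
grip pt z=76 [ 0.58790705 -0.25895577  0.06077681]
```

View pics/fit.png

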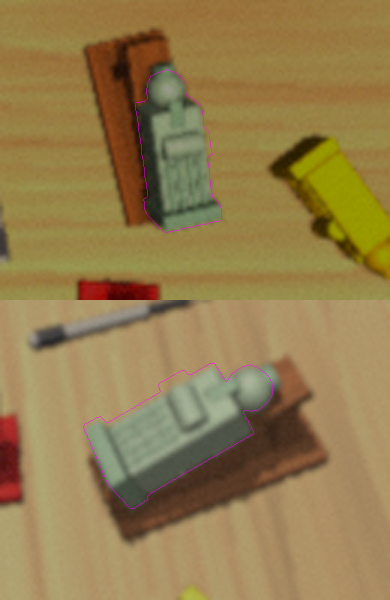

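The fit outlines the jade figure on the brown rest: top (433, 203), side (346, 297), with the head uphill. It agrees with the rest's landmark to about 3 mm. I'll move above the grip point, on the robe at z ≈ 75 mm.

servo_tool(
  increments=[
    [1,0.6,0.65,0,-0.2],
    [1,1.3,1.4,0,-0.4],
    [1,2.0,2.15,0,-0.7],
    [1,2.7,2.9,0,-0.9],
    [1,3.4,3.65,0,-1.1],
    [1,4.1,4.4,0,-1.3],
    [1,4.8,5.15,0,-1.5],
    [1,5.5,5.9,0,-1.7],
    [1,6.2,6.65,0,-1.8],
    [1,6.9,7.4,0,-1.9],
  ],
  grip_force=20,
)

```text
time: 2.13
eef_pos: [0.5205, -0.3319, 0.2317]
tcp_rot: [0.995, 0.101, 0.0, 0.0]
contact_force: [1.5, -0.5, -0.5]
opening: 1.003
```

servo_tool(
  increments=[
    [1,0.6,0.7,0,0],
    [1,1.2,1.4,0,0],
    [1,1.66,1.87,-0.2,0],
    [1,1.66,1.87,-0.6,0],
    [1,1.66,1.87,-1.1,0],
    [1,1.66,1.87,-1.6,0],
    [1,1.66,1.87,-2.0,0],
    [1,1.66,1.87,-2.3,0],
    [1,1.66,1.87,-2.3,0],
    [1,1.66,1.87,-2.3,0],
  ],
)

```text
time: 2.97
eef_pos: [0.5866, -0.257, 0.1392]
tcp_rot: [0.995, 0.101, -0.0, -0.0]
contact_force: [-0.1, -0.2, 0.2]
opening: 1.001
```

```bash
python3 - <<'E'
from h import *
s=ctrl.get_state(); print(s['eef_pos'],s['contact_force'])
P={n:shot(n) for n in('top','side')}
ims=[]
for n,(c,r) in{'top':(440,205),'side':(350,290)}.items():
    print(n,proj(P[n],s['eef_pos']),proj(P[n],[.587,-.257,.064]))
    im=P[n]['frame'][:,:,::-1].copy(); u=proj(P[n],[.587,-.257,.064]); cv2.circle(im,(int(u[0]),int(u[1])),1,(255,0,255),-1)
    ims.append(cv2.resize(im[r-50:r+50,c-65:c+65],None,fx=3,fy=3,interpolation=cv2.INTER_CUBIC))
cv2.imwrite('pics/pre.png',np.vstack(ims))
E
```

```text
[ 0.58664756 -0.25703441  0.13919571] [-0.06661184 -0.22299353  0.16781508]
top [441.66017296 191.67132141] [430.3434113  193.86529776]
side [358.57346478 257.10849835] [356.84976578 282.7831124 ]
```

View pics/pre.png

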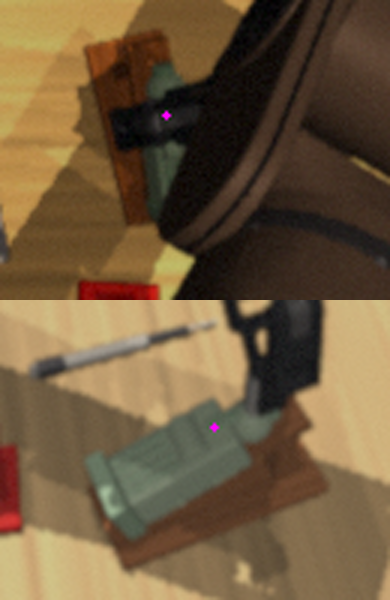

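The target marker sits on the upper robe, at (214, 428) in the lower crop, and the fingers are above it. Going down.

servo_tool(
  increments=[
    [1,0,0,-0.3,0],
    [1,0,0,-0.6,0],
    [1,0,0,-0.9,0],
    [1,0,0,-1.2,0],
    [1,0,0,-1.5,0],
    [1,0,0,-1.8,0],
    [1,0,0,-2.1,0],
    [1,0,0,-2.4,0],
    [1,0,0,-2.4,0],
    [0.6,0,0,-2.4,0],
  ],
)

```text
time: 3.9
eef_pos: [0.587, -0.2573, 0.0438]
tcp_rot: [0.995, 0.101, 0.0, 0.0]
contact_force: [0.4, -0.3, -0.3]
opening: 0.883
```

servo_tool(
  increments=[
    [0.4,0,0,0,0],
    [0.3,0,0,0,0],
    [0.2,0,0,0,0],
    [0,0,0,0,0],
    [0,0,0,0,0],
    [0,0,0,0,0],
    [0,0,0,0,0],
    [0,0,0,0,0],
    [0,0,0,0,0],
    [0,0,0,0,0],
  ],
  grip_force=20,
)

```text
time: 4.73
eef_pos: [0.5876, -0.2578, 0.0449]
tcp_rot: [0.995, 0.101, 0.001, 0.001]
contact_force: [-0.9, -0.6, 5.7]
opening: 0.419
```

servo_tool(
  increments=[
    [0,-0.05,-0.01,0.1,0],
    [0,-0.1,-0.02,0.17,0],
    [0,-0.15,-0.03,0.24,0],
    [0,-0.2,-0.04,0.3,0],
    [0,-0.26,-0.05,0.36,0],
    [0,-0.32,-0.065,0.43,0],
    [0,-0.38,-0.08,0.48,0],
    [0,-0.45,-0.09,0.54,0],
    [0,-0.52,-0.105,0.59,0],
    [0,-0.58,-0.12,0.63,0],
  ],
)

```text
time: 5.57
eef_pos: [0.5646, -0.2626, 0.0708]
tcp_rot: [0.995, 0.101, 0.001, 0.001]
contact_force: [4.0, 2.1, -0.1]
opening: 0.421
```

```bash
python3 - <<'E'
from h import *
s=ctrl.get_state(); print(s['eef_pos'],s['contact_force'],s['wrist_torque'])
p=shot('side'); cv2.imwrite('pics/arc.png',cv2.resize(p['frame'][200:350,260:440,::-1],None,fx=3,fy=3,interpolation=cv2.INTER_CUBIC))
E
```

```text
[ 0.56455675 -0.26255815  0.07084904] [ 3.97751068  2.05209506 -0.13455864] [ 0.45817753 -0.94996547 -0.03554036]
```

View pics/arc.png

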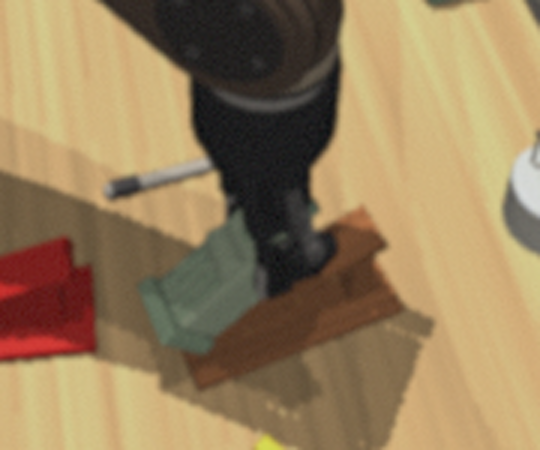

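servo_tool(
  increments=[
    [0,-0.09,-0.02,0.06,0],
    [0,-0.18,-0.04,0.12,0],
    [0,-0.27,-0.055,0.18,0],
    [0,-0.37,-0.075,0.24,0],
    [0,-0.47,-0.095,0.29,0],
    [0,-0.58,-0.12,0.34,0],
    [0,-0.7,-0.14,0.38,0],
    [0,-0.82,-0.165,0.42,0],
    [0,-0.95,-0.19,0.45,0],
    [0,-1.1,-0.22,0.46,0],
  ],
)

```text
time: 6.45
eef_pos: [0.5193, -0.2716, 0.0893]
tcp_rot: [0.995, 0.101, 0.001, 0.001]
contact_force: [0.4, 0.2, -2.2]
opening: 0.424
```

```bash
python3 - <<'E'
from h import *
s=ctrl.get_state(); print(s['eef_pos'],s['contact_force'],s['wrist_torque'])
p=shot('side'); cv2.imwrite('pics/arc2.png',cv2.resize(p['frame'][200:350,240:420,::-1],None,fx=3,fy=3,interpolation=cv2.INTER_CUBIC))
E
```

```text
[ 0.51928742 -0.27157385  0.08927539] [ 0.38535341  0.24283414 -2.20344337] [-0.0173272  -0.04464088  0.02240062]
```

View pics/arc2.png

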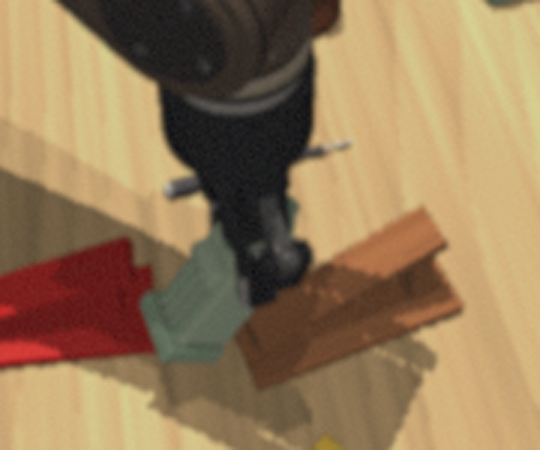

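The cleat turned the figure part of the way, to a lean of roughly 55°, before the foot slid over it. I'll lift it clear, carry it to an open patch of bench near (0.69, -0.10) and finish uprighting it there.

servo_tool(
  increments=[
    [0,0.1,0,0.5,0],
    [0,0.2,0,1.2,0],
    [0,0.4,0.2,1.9,0],
    [0,0.7,0.6,2.4,0],
    [0,1.2,1.1,2.6,0],
    [0,1.8,1.7,2.6,0],
    [0,2.4,2.3,2.6,0],
    [0,3.0,2.9,2.6,0],
    [0,3.6,3.5,2.6,0],
    [0,4.1,4.1,2.6,0],
  ],
)

```text
time: 7.33
eef_pos: [0.6833, -0.1065, 0.1927]
tcp_rot: [0.995, 0.101, -0.0, 0.001]
contact_force: [0.8, -0.3, -3.6]
opening: 0.419
```

servo_tool(
  increments=[
    [0,0.2,0.2,0,0],
    [0,0.2,0.2,-0.3,0],
    [0,0.2,0.2,-0.8,0],
    [0,0.2,0.2,-1.3,0],
    [0,0.2,0.2,-1.8,0],
    [0,0.2,0.2,-2.2,0],
    [0,0.2,0.2,-2.5,0],
    [0,0.2,0.2,-2.5,0],
    [0,0.2,0.2,-2.5,0],
    [0,0.2,0.2,-2.5,0],
  ],
)

```text
time: 8.17
eef_pos: [0.6918, -0.0992, 0.0939]
tcp_rot: [0.995, 0.1, 0.001, 0.001]
contact_force: [0.1, 0.2, -2.6]
opening: 0.417
```

```bash
cat > m2.py <<'E'
from fit import *
import sys
s=ctrl.get_state(); e=np.array(s['eef_pos']); print(e,s['contact_force'],s['wrist_torque'],s['opening'],s['time'],np.round(s['qpos'],2))
P={n:shot(n) for n in('side','top')}
ims=[]
q=s['tcp_rot']; yaw=2*np.arctan2(q[1],q[0])
G=e+[0,0,.0215]
for n in P:
    ms=[d for d in ctrl.masks_of(P[n],'figure')]; print(n,[(round(d['conf'],2),list(map(int,d['extent']))) for d in ms])
# lean by fitting side mask nearest grip; part hidden by the tool is not penalised
p=P['side']; u=proj(p,G-[0,0,.03])
ms=ctrl.masks_of(p,'figure'); best=None
if ms:
    m=min(ms,key=lambda d:abs(np.array([(d['extent'][0]+d['extent'][2])/2,(d['extent'][1]+d['extent'][3])/2])-u).sum())['region'].astype(float)
    dark=(p['frame'].max(2)<60)
    for a in np.radians(np.arange(30,111,3)):
        for k in(.070,.075,.080):
            Rm=rot(yaw,a); t=G-Rm@[.003,0,k]; sl=sil(p,Rm,t,2); w=~dark
            c=1-(np.minimum(sl,m)*w).sum()/(np.maximum(sl,m)*w).sum()
            if best is None or c<best[0]: best=(c,np.degrees(a),k,t)
    print('lean',best)
c,r=map(int,u); c=min(max(c,90),550); r=min(max(r,75),325)
cv2.imwrite('pics/%s.png'%sys.argv[1],cv2.resize(p['frame'][r-75:r+75,c-90:c+90,::-1],None,fx=3,fy=3,interpolation=cv2.INTER_CUBIC))
E
python3 m2.py bench1
```

```text
[ 0.69179233 -0.09921427  0.09390043] [ 0.07928655  0.21326249 -2.58095074] [ 0.02712884 -0.01945763  0.0644332 ] 0.41732646056507544 8.1667 [-0.29  0.47  1.61 -0.    1.07  1.08]
side [(0.91, [311, 346, 363, 399]), (0.87, [356, 184, 400, 229])]
top [(0.86, [464, 196, 506, 246]), (0.25, [282, 173, 316, 213])]
lean (np.float64(0.16084275436793427), np.float64(63.0), 0.075, array([ 0.65581142, -0.10655603,  0.04993691]))
```

View pics/bench1.png

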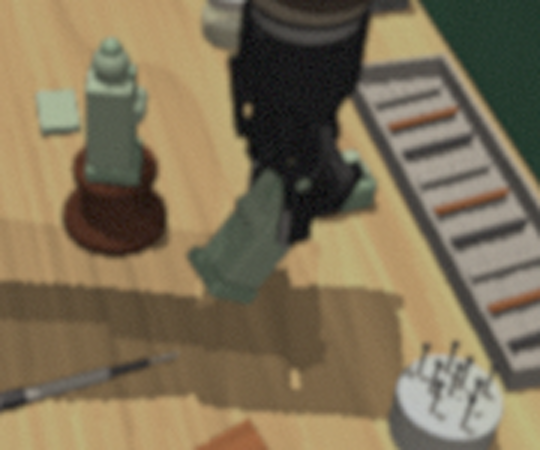

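Lean is about 60°, with the robe hanging left in the picture. I'll lower the back edge of the foot onto the bench and see what it touches.

servo_tool(
  increments=[
    [0,0,0,-0.2,0],
    [0,0,0,-0.4,0],
    [0,0,0,-0.6,0],
    [0,0,0,-0.75,0],
    [0,0,0,-0.85,0],
    [0,0,0,-0.92,0],
    [0,0,0,-0.97,0],
    [0,0,0,-1.0,0],
    [0,0,0,-1.02,0],
    [0,0,0,-1.02,0],
  ],
)

```text
time: 9.25
eef_pos: [0.6921, -0.0987, 0.0535]
tcp_rot: [0.995, 0.101, 0.001, 0.001]
contact_force: [0.2, -0.4, -2.6]
opening: 0.417
```

servo_tool(
  increments=[
    [0,0,0,-0.04,0],
    [0,0,0,-0.08,0],
    [0,0,0,-0.12,0],
    [0,0,0,-0.15,0],
    [0,0,0,-0.15,0],
    [0,-0.06,-0.01,-0.14,0],
    [0,-0.12,-0.025,-0.12,0],
    [0,-0.18,-0.04,-0.11,0],
    [0,-0.24,-0.05,-0.1,0],
    [0,-0.3,-0.06,-0.09,0],
  ],
)

```text
time: 10.08
eef_pos: [0.6811, -0.1017, 0.0513]
tcp_rot: [0.995, 0.101, 0.003, 0.002]
contact_force: [-0.2, -0.5, 3.2]
opening: 0.421
```

```bash
python3 m2.py bench2
```

```text
[ 0.68111909 -0.1016945   0.05127806] [-0.24071469 -0.53686275  3.16531634] [-0.1194199   0.02291379  0.01636722] 0.4210580274753448 10.0833 [-0.29  0.5   1.65 -0.    0.99  1.07]
side [(0.75, [311, 347, 364, 399]), (0.64, [349, 201, 386, 248])]
top [(0.71, [466, 199, 508, 247])]
lean (np.float64(0.1677137394154603), np.float64(59.99999999999999), 0.075, array([ 0.64183502, -0.10973301,  0.00932616]))
```

servo_tool(
  increments=[
    [0,-0.07,-0.015,-0.02,0],
    [0,-0.14,-0.03,-0.03,0],
    [0,-0.21,-0.04,-0.03,0],
    [0,-0.28,-0.055,-0.03,0],
    [0,-0.35,-0.07,-0.02,0],
    [0,-0.42,-0.085,-0.01,0],
    [0,-0.49,-0.1,0,0],
    [0,-0.56,-0.11,0,0],
    [0,-0.63,-0.125,0,0],
    [0,-0.7,-0.14,0,0],
  ],
)

```text
time: 11.17
eef_pos: [0.6523, -0.1074, 0.0512]
tcp_rot: [0.995, 0.101, 0.002, 0.002]
contact_force: [1.1, -0.0, 4.5]
opening: 0.415
```

```bash
python3 m2.py bench3
```

```text
[ 0.65231532 -0.10737523  0.05119414] [ 1.11317545 -0.04046666  4.53578018] [-0.04919352 -0.12973559  0.05887214] 0.41530128854872317 11.1667 [-0.32  0.45  1.72 -0.    0.97  1.05]
side [(0.88, [309, 346, 363, 399]), (0.75, [338, 207, 379, 250]), (0.41, [252, 114, 284, 149])]
top [(0.77, [466, 199, 508, 246])]
lean (np.float64(0.16707482993197276), np.float64(59.99999999999999), 0.075, array([ 0.61303234, -0.11541906,  0.00924223]))
```

On the bench the foot slides (low friction), and the lean stays at 60°. The fixed rest's high end makes a better backstop: if the toe is held against the board's end (z ≈ 60 mm) and the grip moves over it, the figure should turn upright in the pads.

servo_tool(
  increments=[
    [0,0,0,0.6,0],
    [0,0,0,1.5,0],
    [0,0.1,-0.2,2.3,0],
    [0,0.3,-0.6,3.0,0],
    [0,0.6,-1.2,3.4,0],
    [0,0.9,-1.9,3.5,0],
    [0,1.2,-2.6,3.5,0],
    [0,1.4,-3.1,3.5,0],
    [0,1.4,-3.1,3.5,0],
    [0,1.4,-3.1,3.2,0],
  ],
)

```text
time: 12.25
eef_pos: [0.7069, -0.2325, 0.1778]
tcp_rot: [0.995, 0.1, -0.0, 0.001]
contact_force: [0.2, -0.2, -2.2]
opening: 0.418
```

servo_tool(
  increments=[
    [0,0,0,-0.4,0],
    [0,0,0,-0.8,0],
    [0,0,0,-1.2,0],
    [0,0,0,-1.6,0],
    [0,0,0,-1.9,0],
    [0,0,0,-2.1,0],
    [0,0,0,-2.2,0],
    [0,0,0,-2.2,0],
    [0,0,0,-2.2,0],
    [0,0,0,-2.2,0],
  ],
)

```text
time: 13.08
eef_pos: [0.7078, -0.233, 0.0914]
tcp_rot: [0.995, 0.1, 0.001, 0.002]
contact_force: [0.1, 1.1, -2.8]
opening: 0.419
```

```bash
python3 m2.py wall1
```

```text
[ 0.70776664 -0.23298343  0.09141002] [ 0.12569291  1.0971402  -2.77221722] [-0.00302171 -0.02201349 -0.04260459] 0.4194004168022088 13.0833 [-0.45  0.56  1.48 -0.    1.1   0.92]
side [(0.82, [383, 233, 425, 285]), (0.78, [310, 344, 365, 400])]
top [(0.7, [485, 203, 510, 247])]
lean (np.float64(0.1439512961508248), np.float64(57.00000000000001), 0.075, array([ 0.66526884, -0.24160713,  0.05164365]))
```

View pics/wall1.png

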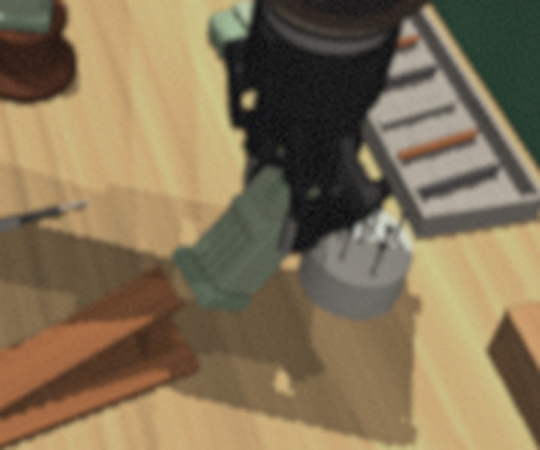

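The toe at (180, 262) hangs just off the board's upper end at (170, 275). I'll push along the rest while rising.

servo_tool(
  increments=[
    [0,-0.06,-0.01,0,0],
    [0,-0.12,-0.025,0,0],
    [0,-0.18,-0.035,0,0],
    [0,-0.25,-0.05,0.0,0],
    [0,-0.32,-0.065,0.05,0],
    [0,-0.39,-0.08,0.1,0],
    [0,-0.46,-0.09,0.16,0],
    [0,-0.53,-0.105,0.21,0],
    [0,-0.6,-0.12,0.26,0],
    [0,-0.6,-0.12,0.26,0],
  ],
)

```text
time: 14.17
eef_pos: [0.6852, -0.2373, 0.1034]
tcp_rot: [0.995, 0.1, 0.003, 0.002]
contact_force: [4.3, 3.0, -0.0]
opening: 0.417
```

```bash
python3 m2.py wall2
```

```text
[ 0.68516515 -0.23727614  0.1033802 ] [ 4.31947181  3.00062493 -0.03802319] [ 0.47939059 -0.89663322  0.02002784] 0.4174962061418951 14.1667 [-0.47  0.5   1.53  0.    1.1   0.9 ]
side [(0.93, [379, 234, 416, 284]), (0.72, [310, 349, 363, 399]), (0.53, [296, 251, 349, 261])]
top [(0.77, [493, 213, 508, 247])]
lean (np.float64(0.16310845431255339), np.float64(75.0), 0.075, array([ 0.6632983 , -0.24169669,  0.05321222]))
```

It works: the lean is now 75°. Continuing.

servo_tool(
  increments=[
    [0,-0.07,-0.015,0.04,0],
    [0,-0.14,-0.03,0.08,0],
    [0,-0.21,-0.04,0.12,0],
    [0,-0.28,-0.055,0.15,0],
    [0,-0.35,-0.07,0.18,0],
    [0,-0.41,-0.08,0.2,0],
    [0,-0.45,-0.09,0.2,0],
    [0,-0.45,-0.09,0.2,0],
    [0,-0.45,-0.09,0.2,0],
    [0,-0.45,-0.09,0.2,0],
  ],
)

```text
time: 15.25
eef_pos: [0.6682, -0.2409, 0.1131]
tcp_rot: [0.995, 0.099, 0.004, 0.002]
contact_force: [3.7, 2.7, 2.5]
opening: 0.419
```

```bash
python3 m2.py wall3
```

```text
[ 0.66815087 -0.24089796  0.11308808] [3.69567773 2.67742283 2.54346599] [ 0.52641659 -0.86932962 -0.01983603] 0.4193810301663725 15.25 [-0.49  0.46  1.57  0.    1.1   0.88]
side [(0.95, [311, 346, 364, 399]), (0.69, [380, 234, 413, 284])]
top [(0.67, [501, 220, 508, 244])]
lean (np.float64(0.2407269106298232), np.float64(90.0), 0.075, array([ 0.66521025, -0.24149188,  0.05958808]))
```

View pics/wall3.png

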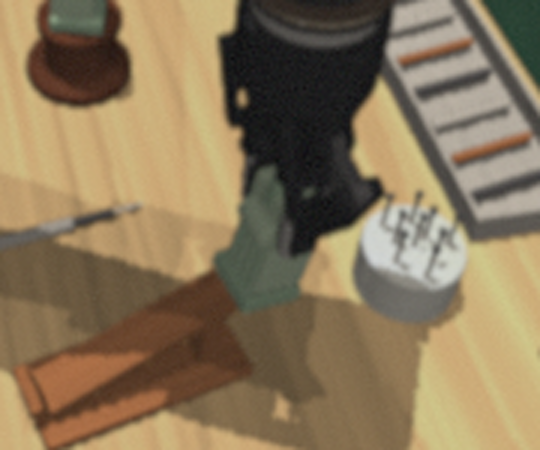

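The foot's bottom edge, (245, 308) to (300, 297), is flatter than the rest's base edges, so the figure is probably not yet at 90°. I'll refit with more freedom.

```bash
cat > m3.py <<'E'
from fit import *
s=ctrl.get_state(); e=np.array(s['eef_pos']); q=s['tcp_rot']; yaw=2*np.arctan2(q[1],q[0])
print(e,s['contact_force'],s['time'])
PARTS[2]=box(-23,0,10,51,69)
for rep in range(2):
    p=shot('side'); u=proj(p,e); dark=cv2.dilate((p['frame'].max(2)<60).astype(np.uint8),np.ones((3,3)))>0
    ms=ctrl.masks_of(p,'figure')
    if not ms: print('none'); continue
    d=min(ms,key=lambda d:abs(np.array([(d['extent'][0]+d['extent'][2])/2,(d['extent'][1]+d['extent'][3])/2])-u).sum()); m=d['region'].astype(float)
    def cost(v):
        Rm=rot(yaw,v[0]); t=e+v[1:]/10-Rm@[.003,0,.075]; sl=sil(p,Rm,t); w=~dark
        return 1-(np.minimum(sl,m)*w).sum()/(np.maximum(sl,m)*w).sum()+.5*((v[1:]-[0,0,.215])**2).sum()
    for a0 in(1.3,1.6):
        v0=np.array([a0,0,0,.215]); r=minimize(cost,v0,method='Nelder-Mead',options=dict(initial_simplex=np.vstack([v0,v0+np.diag([.15,.05,.05,.05])]),maxfev=150))
        Rm=rot(yaw,r.x[0]); print(d['conf'],'lean',np.degrees(r.x[0]),'off mm',r.x[1:]*100,'cost',r.fun,'foot',e+r.x[1:]/10-Rm@[.003,0,.075])
E
python3 m3.py
```

```text
[ 0.66811907 -0.24087286  0.1130144 ] [3.67405681 3.08903956 2.34900742] 15.5
0.69 lean 83.86745404603889 off mm [ 4.58005322  0.99364558 20.74972683] cost 0.11332994233092335 foot [ 0.66192197 -0.24205701  0.05951381]
0.69 lean 81.29096586459308 off mm [ 6.48636216 -0.44517555 22.85731611] cost 0.10675475132167249 foot [ 0.66056752 -0.24415475  0.06219071]
0.62 lean 80.05531909006888 off mm [ 7.19951474 -0.78495788 23.3037583 ] cost 0.10786281126104565 foot [ 0.65972653 -0.24480859  0.06296313]
0.62 lean 82.88525927711525 off mm [ 4.75065275 -1.19041277 22.8160823 ] cost 0.10940946262916287 foot [ 0.66084659 -0.24449285  0.06177954]
```

servo_tool(
  increments=[
    [0,-0.04,-0.01,-0.02,0],
    [0,-0.08,-0.015,-0.04,0],
    [0,-0.12,-0.025,-0.06,0],
    [0,-0.16,-0.03,-0.06,0],
    [0,-0.2,-0.04,-0.06,0],
    [0,-0.24,-0.05,-0.06,0],
    [0,-0.28,-0.055,-0.06,0],
    [0,-0.28,-0.055,-0.06,0],
    [0,-0.28,-0.055,-0.06,0],
    [0,-0.28,-0.055,-0.06,0],
  ],
)

```text
time: 16.53
eef_pos: [0.6585, -0.2438, 0.1132]
tcp_rot: [0.995, 0.099, 0.007, 0.003]
contact_force: [4.7, 1.7, 3.9]
opening: 0.417
```

```bash
python3 m3.py
```

```text
[ 0.65850192 -0.24377226  0.11319783] [4.70085233 1.71042271 3.93109932] 16.5333
0.72 lean 88.85288593142403 off mm [ 8.11495344 -0.60698617 24.17942162] cost 0.11648966577646785 foot [ 0.66220495 -0.2452696   0.06245234]
0.72 lean 88.6547818236839 off mm [ 8.73584642  0.62583829 22.32128682] cost 0.11394696893690459 foot [ 0.66257193 -0.24408802  0.06061022]
0.81 lean 87.27041399073869 off mm [10.29517125  3.28419863 19.21659171] cost 0.11260091460313945 foot [ 0.66235863 -0.24178738  0.05764239]
0.81 lean 90.03340156735128 off mm [ 6.75035825  1.1495695  21.65207281] cost 0.11646649153786928 foot [ 0.66235442 -0.24320749  0.05984817]
```

The lean is now about 89°, with the foot centre about 4 mm in +x from the TCP. I'll back off and lift, and refine the stand's position by silhouette.

servo_tool(
  increments=[
    [0,0.1,0.02,0,0],
    [0,0.25,0.05,0.05,0],
    [0,0.4,0.08,0.3,0],
    [0,0.4,0.08,0.9,0],
    [0,0.4,0.08,1.6,0],
    [0,0.4,0.08,2.3,0],
    [0,0.2,0.3,2.6,0],
    [0,-0.1,0.8,2.8,0],
    [0,-0.4,1.4,2.8,0],
    [0,-0.7,2.0,2.8,0],
  ],
)

```text
time: 17.57
eef_pos: [0.6297, -0.1636, 0.2258]
tcp_rot: [0.995, 0.099, 0.006, 0.003]
contact_force: [0.3, 0.0, -2.0]
opening: 0.417
```

```bash
cat > stand.py <<'E'
from fit import *
t=np.linspace(0,2*np.pi,40,endpoint=False); C=lambda r,z: np.stack([r*np.cos(t),r*np.sin(t),0*t+z],1)
H=[np.vstack([C(.042,0),C(.042,.008)]),np.vstack([C(.024,.008),C(.024,.052)]),np.vstack([C(.033,.052),C(.033,.06)])]
def ss(p,x,y,S=4):
    m=np.zeros((400*S,640*S),np.uint8)
    for P in H:
        u=np.array([proj(p,q+[x,y,0]) for q in P]); cv2.fillConvexPoly(m,cv2.convexHull(np.round(u*S+S/2).astype(np.int32)),1)
    return cv2.resize(m.astype(np.float32),(640,400),interpolation=cv2.INTER_AREA)
xy=[]
for n,c in{'top':(175,255),'side':(269,131)}.items():
    p=shot(n); ms=ctrl.masks_of(p,'stand_a')+ctrl.masks_of(p,'stand_a_top')
    for d in ms:
        e=d['extent']
        if abs((e[0]+e[2])/2-c[0])>15 or abs((e[1]+e[3])/2-c[1])>15: continue
        m=d['region'].astype(float)
        r=minimize(lambda v:1-np.minimum(q:=ss(p,*v),m).sum()/np.maximum(q,m).sum(),[.467,.303],method='Nelder-Mead',options=dict(initial_simplex=[[.467,.303],[.477,.303],[.467,.313]],maxfev=50))
        print(n,d['conf'],r.x,r.fun); xy.append(r.x)
print(np.mean(xy,0))
E
python3 stand.py; python3 m3.py
```

```text
top 0.76 [0.46496175 0.29641487] 0.04867424242424245
top 0.93 [0.46414526 0.29640701] 0.08332545162205618
side 0.73 [0.46565231 0.29469966] 0.057094749732129135
side 0.63 [0.46558737 0.29588948] 0.06378304673888346
[0.46508667 0.29585275]
[ 0.63063333 -0.16447346  0.22503692] [ 0.36145657  0.6732993  -3.41233368] 17.8667
0.56 lean 87.75520158940851 off mm [ 9.02545867  2.51082739 20.00309619] cost 0.10699440140995017 foot [ 0.6338404  -0.16313529  0.17021508]
0.56 lean 89.50839528485807 off mm [ 8.27840232  3.09436836 19.59173298] cost 0.10509545021889201 foot [ 0.63534016 -0.16209892  0.16965715]
0.62 lean 89.5695657894322 off mm [ 7.44254125 -1.22971742 22.36200032] cost 0.08677472804007333 foot [ 0.63458276 -0.16640719  0.17242357]
0.62 lean 89.57890169899804 off mm [ 7.66050622 -0.54179282 21.72991289] cost 0.0865733252981328 foot [ 0.6348127  -0.16571686  0.17179091]
```

Stand at (0.465, 0.296). I'll carry the figure over, high and clear of the companion.

servo_tool(
  increments=[
    [0,-0.2,0,0.4,0],
    [0,-0.6,0.1,0.9,0],
    [0,-1.1,0.4,1.3,0],
    [0,-1.7,0.9,1.6,0],
    [0,-2.3,1.5,1.6,0],
    [0,-2.8,2.2,1.6,0],
    [0,-3.2,3.0,1.6,0],
    [0,-3.4,3.9,1.6,0],
    [0,-3.5,4.8,1.6,0],
    [0,-3.5,5.7,1.6,0],
  ],
)

```text
time: 18.9
eef_pos: [0.4898, 0.0644, 0.2894]
tcp_rot: [0.995, 0.098, 0.007, 0.003]
contact_force: [0.6, 0.2, -2.6]
opening: 0.42
```

servo_tool(
  increments=[
    [0,0,0.9,0,0],
    [0,0,1.8,0,0],
    [0,-0.2,2.6,0,0],
    [0,-0.4,3.4,0,0],
    [0,-0.5,4.2,0,0],
    [0,-0.6,4.9,0,0],
    [0,-0.6,5.4,0,0],
    [0,-0.6,5.7,0,0],
    [0,-0.6,5.7,0,0],
    [0,-0.6,5.7,0,0],
  ],
)

```text
time: 19.73
eef_pos: [0.4661, 0.292, 0.2893]
tcp_rot: [0.995, 0.098, 0.007, 0.004]
contact_force: [0.1, -0.1, -3.2]
opening: 0.418
```

servo_tool(
  increments=[
    [0,-0.13,0.09,-0.4,0],
    [0,-0.13,0.09,-1.0,0],
    [0,-0.13,0.09,-1.7,0],
    [0,-0.13,0.09,-2.4,0],
    [0,-0.13,0.09,-3.0,0],
    [0,-0.13,0.09,-3.5,0],
    [0,-0.13,0.09,-3.8,0],
    [0,-0.13,0.09,-3.95,0],
    [0,-0.13,0.09,-4.0,0],
    [0,-0.13,0.09,-4.0,0],
  ],
)

```text
time: 20.57
eef_pos: [0.4616, 0.2953, 0.1299]
tcp_rot: [0.995, 0.098, 0.007, 0.004]
contact_force: [0.1, 0.1, -2.4]
opening: 0.418
```

```bash
python3 m3.py; python3 - <<'E'
from h import *
p=shot('side'); im=p['frame'][:,:,::-1].copy(); cv2.imwrite('pics/st.png',cv2.resize(im[70:170,210:330],None,fx=5,fy=5,interpolation=cv2.INTER_CUBIC))
E
```

```text
[0.46158635 0.29532421 0.12993332] [ 0.12773351  0.06717082 -2.38531714] 20.5667
0.91 lean 86.50830666388481 off mm [ 9.85970437  5.93677729 15.70389599] cost 0.09138477288592486 foot [0.46402922 0.29978531 0.07095915]
0.91 lean 86.47444019181142 off mm [ 9.86243943  0.22451137 19.19472285] cost 0.09428664427005372 foot [0.46398866 0.29406444 0.07445446]
0.62 lean 88.91832514934671 off mm [ 8.95224509 13.32104381 13.98128112] cost 0.1687708816811299 foot [0.46620819 0.30778367 0.0689846 ]
0.62 lean 89.35020657498082 off mm [ 8.82931541  0.27226656 20.70723553] cost 0.1700437112504277 foot [0.46663932 0.29484513 0.0756794 ]
```

View pics/st.png

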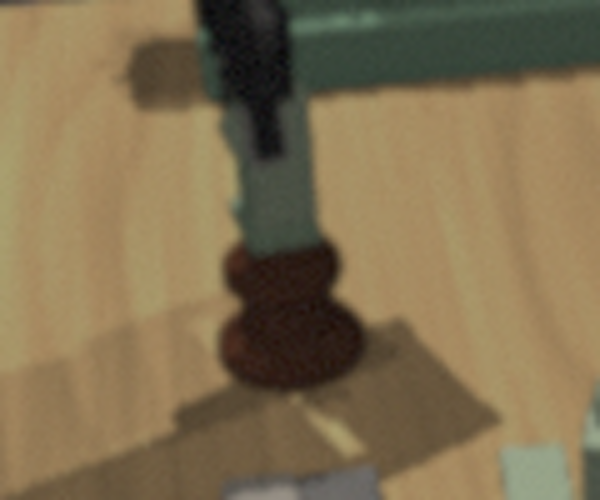

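The foot is centred over the stand's top: foot at column 285, stand at column 283. Lowering gently.

servo_tool(
  increments=[
    [0,0,0,-0.05,0],
    [0,0,0,-0.1,0],
    [0,0,0,-0.14,0],
    [0,0,0,-0.18,0],
    [0,0,0,-0.21,0],
    [0,0,0,-0.24,0],
    [0,0,0,-0.27,0],
    [0,0,0,-0.29,0],
    [0,0,0,-0.29,0],
    [0,0,0,-0.29,0],
  ],
)

```text
time: 21.65
eef_pos: [0.4616, 0.296, 0.119]
tcp_rot: [0.995, 0.098, 0.008, 0.004]
contact_force: [0.7, 0.9, -2.3]
opening: 0.418
```

servo_tool(
  increments=[
    [0,0,0,-0.01,0],
    [0,0,0,-0.02,0],
    [0,0,0,-0.03,0],
    [0,0,0,-0.04,0],
    [0,0,0,-0.05,0],
    [0,0,0,-0.06,0],
    [0,0,0,-0.07,0],
    [0,0,0,-0.08,0],
    [0,0,0,-0.08,0],
    [0,0,0,-0.08,0],
  ],
)

```text
time: 22.48
eef_pos: [0.4617, 0.296, 0.1158]
tcp_rot: [0.995, 0.098, 0.008, 0.004]
contact_force: [0.1, 0.8, -1.8]
opening: 0.418
```

servo_tool(
  increments=[
    [0,0,0,-0.02,0],
    [0,0,0,-0.04,0],
    [0,0,0,-0.06,0],
    [0,0,0,-0.08,0],
    [0,0,0,-0.1,0],
    [0,0,0,-0.1,0],
    [0,0,0,-0.1,0],
    [0,0,0,-0.1,0],
    [0,0,0,-0.1,0],
    [0,0,0,-0.1,0],
  ],
)

```text
time: 23.32
eef_pos: [0.4618, 0.2961, 0.1129]
tcp_rot: [0.995, 0.099, 0.008, 0.004]
contact_force: [-3.2, -1.9, 5.5]
opening: 0.417
```

Touched down at about 8 N. Opening gently.

servo_tool(
  increments=[
    [0.42,0,0,0.01,0],
    [0.43,0,0,0.02,0],
    [0.44,0,0,0.02,0],
    [0.46,0,0,0.02,0],
    [0.5,0,0,0.02,0],
    [0.55,0,0,0.02,0],
    [0.65,0,0,0.02,0],
    [0.75,0,0,0.02,0],
    [0.85,0,0,0.02,0],
    [0.85,0,0,0.02,0],
  ],
)

```text
time: 24.15
eef_pos: [0.4618, 0.2961, 0.1137]
tcp_rot: [0.995, 0.099, 0.008, 0.004]
contact_force: [-0.4, -0.5, -0.4]
opening: 0.85
```

servo_tool(
  increments=[
    [0.85,0,0,0.2,0],
    [0.85,0,0,0.5,0],
    [0.85,0,0,0.9,0],
    [0.85,0,0,1.4,0],
    [0.85,0,0,2.0,0],
    [0.85,0,0,2.7,0],
    [0.85,0,0,3.4,0],
    [0.85,-0.2,-0.6,4.0,0],
    [0.85,-0.3,-1.3,4.3,0],
    [0.85,-0.3,-2.0,4.3,0],
  ],
)

```text
time: 24.98
eef_pos: [0.4509, 0.2162, 0.2919]
tcp_rot: [0.995, 0.1, 0.013, 0.003]
contact_force: [0.8, 0.0, 0.7]
opening: 0.848
```

servo_tool(
  increments=[
    [0.85,0,-0.9,0,0],
    [0.85,0,-1.8,0,0],
    [0.85,0,-2.7,0,0],
    [0.85,0,-3.6,0,0],
    [0.85,0,-4.2,0,0],
    [0.85,0,-4.5,0,0],
    [0.85,0,-4.5,0,0],
    [0.85,0,-4.5,0,0],
    [0.85,0,-4.5,0,0],
    [0.85,0,-4.5,0,0],
  ],
)

```text
time: 25.82
eef_pos: [0.4509, 0.0371, 0.2923]
tcp_rot: [0.995, 0.1, 0.013, 0.003]
contact_force: [-0.2, 0.6, 0.1]
opening: 0.848
```

```bash
python3 stand.py; python3 - <<'E'
from fit import *
s=ctrl.get_state(); print(s['eef_pos'],s['contact_force'],s['time'])
ims=[]
PARTS[2]=box(-23,0,10,51,69)
for n,(c,r) in{'top':(165,260),'side':(270,115)}.items():
    p=shot(n); print(n,[(round(d['conf'],2),list(map(int,d['extent']))) for d in ctrl.masks_of(p,'figure')],[(d['conf'],d['centre']) for d in ctrl.landmark_of(p,'figure')][:3])
    im=p['frame'][:,:,::-1].copy(); ims.append(cv2.resize(im[r-50:r+50,c-65:c+65],None,fx=3,fy=3,interpolation=cv2.INTER_CUBIC))
    ms=[d for d in ctrl.masks_of(p,'figure') if abs((d['extent'][0]+d['extent'][2])/2-c)<30 and abs((d['extent'][1]+d['extent'][3])/2-r)<45]
    if ms:
        m=ms[0]['region'].astype(float)
        cost=lambda v:1-np.minimum(q:=sil(p,rot(v[3] if 0 else .2,v[2]),np.array([v[0],v[1],.06])),m).sum()/np.maximum(q,m).sum()
        v0=np.array([.465,.296,1.57]); r_=minimize(cost,v0,method='Nelder-Mead',options=dict(initial_simplex=np.vstack([v0,v0+np.diag([.008,.008,.1])]),maxfev=100)); print('fit',r_.x[:2],np.degrees(r_.x[2]),r_.fun)
cv2.imwrite('pics/end.png',np.vstack(ims))
E
```

```text
top 0.72 [0.46525475 0.29571367] 0.3914683007306151
top 0.63 [0.46457684 0.29527183] 0.4176735370765221
side 0.92 [0.46453898 0.29609772] 0.28884615384615386
[0.46479019 0.29569441]
[0.45085529 0.03669966 0.29183056] [-0.68295554  0.25175231  0.07291241] 26.1167
top [(0.94, [144, 249, 181, 268]), (0.63, [465, 201, 508, 246])] [(0.84, [204.7, 475.8]), (0.71, [255.9, 170.3])]
fit [0.46400666 0.29828173] 90.15449183473078 0.12861658157062972
side [(0.97, [309, 345, 364, 399]), (0.58, [253, 85, 276, 129])] [(0.9, [358.2, 353.6]), (0.71, [122.3, 263.7]), (0.28, [274.0, 442.9])]
fit [0.46485003 0.29490227] 88.83162196466607 0.2714696871228298
```

View pics/end.png

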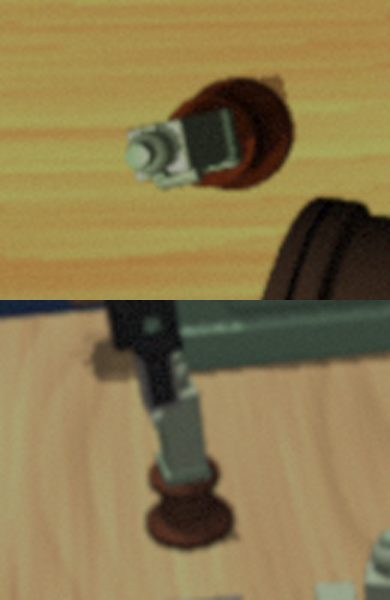

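The figure stands upright and alone on the stand: base at top-crop (205, 140), with the head leaning outward only by perspective. The arm is well clear, so I'm handing in.

```bash
python3 -c "
from plant import ctrl
print(ctrl.sign_off())"
```

```text
the job is handed in; nothing more can be done
None
```

The jade figure is upright on the empty stand, released, and the job was handed in at about 26 s. No verdict is reported, so this rests on my own last checks.

**What I did:** I gripped the robe's flat sides at 20 N and lifted the figure clear. I turned it upright in the pads by pushing its toe against the rest, first at the cleat and then at the high end. Dragging the foot on the bench only slid it, so I dropped that. I then set it down with about 8 N.

**Last checks:**
- **Position:** the foot is about 1–3 mm from the stand's centre, against the 12 mm limit.
- **Upright:** the lean fits gave 90.2° from the top camera and 88.8° from the side camera. The side fit is weak because the gripper partly hid the figure.
- **Stand and robot:** the stand moved less than 1 mm, and the gripper was clear with almost no force on it.
- **Not checked:** I did not measure the companion or the other things again. Nothing in the pictures or forces suggested they had been touched.

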